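# Sort the soil-lab bench: jars, tins and the calibration weight

### The job

Tidy the lab bench: put the two amber sample jars into the blue tray and the two aluminium soil tins into the yellow tray, one to each bay, and the brass calibration weight into its small wooden box. Set everything down upright on the floor of its place, not dropped or thrown, let go of it, and leave the glass flask and the beaker undisturbed.

Things in the scene. Friction and masses are not known exactly. Their poses are not given: they have to be found in the camera images.
- jar_a: screw-cap sample jar of amber glass with a white paper band and a black cap (from above: a small black disc). Upright; body a straight cylinder 46 mm in diameter up to 58 mm, then the cap, 43 mm in diameter, up to the overall height of 75 mm. About 0.12 kg, varies with its filling. Origin: centre of its underside; z up. The two amber jars are alike and interchangeable
- jar_b: screw-cap sample jar of amber glass with a white paper band and a black cap (from above: a small black disc). Upright; body a straight cylinder 46 mm in diameter up to 58 mm, then the cap, 43 mm in diameter, up to the overall height of 75 mm. About 0.12 kg, varies with its filling. Origin: centre of its underside; z up. The two amber jars are alike and interchangeable
- tin_a: round lidded soil-sample tin of plain aluminium, a flat silvery cylinder 56 mm in diameter and 40 mm high, with a round green sticker on its lid. Upright; about 0.1 kg, varies with its filling. Origin: centre of its underside; z up. The two tins are alike and interchangeable
- tin_b: round lidded soil-sample tin of plain aluminium, a flat silvery cylinder 56 mm in diameter and 40 mm high, with a round green sticker on its lid. Upright; about 0.1 kg, varies with its filling. Origin: centre of its underside; z up. The two tins are alike and interchangeable
- weight: brass 500 g calibration weight: upright cylinder 38 mm in diameter and 48 mm high, a thin neck (14 mm in diameter) above it and a round knob, 24 mm in diameter, from 55 to 64 mm (the top). 0.5 kg. Origin: centre of its underside; z up
- blue_tray: shallow blue tray for the two amber jars, fixed. Outside 76 mm along its x, 148 mm along its y; rim 18 mm high, floor and walls 4 mm thick; a middle wall as high as the rim makes two square bays, 68 x 68 mm inside. Origin: centre of its underside; bay centres at y = +36 and -36 mm, bay floor 4 mm above the origin; z up. Turned up to 20 degrees
- yellow_tray: shallow yellow tray for the two tins, fixed. Outside 86 mm along its x, 168 mm along its y; rim 16 mm high, floor and walls 4 mm thick; a middle wall as high as the rim makes two square bays, 78 x 78 mm inside. Origin: centre of its underside; bay centres at y = +41 and -41 mm, bay floor 4 mm above the origin; z up. Turned up to 20 degrees
- weight_box: small open box of dark wood with a grey lining, for the brass weight, fixed to the bench. Square, outside 88 x 88 mm, rim 18 mm high, walls 12 mm thick: a single bay 64 x 64 mm inside, its floor 4 mm above the origin. Origin: centre of its underside; z up. It may be turned up to about 20 degrees
- flask: bystander, loose: stoppered clear glass volumetric flask, 72 mm in diameter at its foot, thin neck, 176 mm high, on the far side of the trays. Origin: centre of its underside
- beaker: bystander, loose: empty clear glass beaker, 68 mm in diameter, 90 mm high, on the far side of the trays. Origin: centre of its underside
Mind the look-alikes: they are no part of the job. Leave any purple or red look-alike of the jar_b alone.

How it is judged:
At the end, for the whole second after the job is handed in: One jar in each bay of the blue tray and one tin in each bay of the yellow tray (within 14 mm of the bay centre along both tray axes), the weight in the wooden box (within 15 mm); all upright within 0.1 rad, underside within 4 mm of the floor there, at rest and released (((x of jar_a in the frame of blue_tray between -0.014 and 0.014 m and y of jar_a in the frame of blue_tray between -0.05 and -0.022 m and z of jar_a in the frame of blue_tray between 0 and 0.008 m and x of jar_b in the frame of blue_tray between -0.014 and 0.014 m and y of jar_b in the frame of blue_tray between 0.022 and 0.05 m and z of jar_b in the frame of blue_tray between 0 and 0.008 m) or (x of jar_a in the frame of blue_tray between -0.014 and 0.014 m and y of jar_a in the frame of blue_tray between 0.022 and 0.05 m and z of jar_a in the frame of blue_tray between 0 and 0.008 m and x of jar_b in the frame of blue_tray between -0.014 and 0.014 m and y of jar_b in the frame of blue_tray between -0.05 and -0.022 m and z of jar_b in the frame of blue_tray between 0 and 0.008 m)) and ((x of tin_a in the frame of yellow_tray between -0.014 and 0.014 m and y of tin_a in the frame of yellow_tray between -0.055 and -0.027 m and z of tin_a in the frame of yellow_tray between 0 and 0.008 m and x of tin_b in the frame of yellow_tray between -0.014 and 0.014 m and y of tin_b in the frame of yellow_tray between 0.027 and 0.055 m and z of tin_b in the frame of yellow_tray between 0 and 0.008 m) or (x of tin_a in the frame of yellow_tray between -0.014 and 0.014 m and y of tin_a in the frame of yellow_tray between 0.027 and 0.055 m and z of tin_a in the frame of yellow_tray between 0 and 0.008 m and x of tin_b in the frame of yellow_tray between -0.014 and 0.014 m and y of tin_b in the frame of yellow_tray between -0.055 and -0.027 m and z of tin_b in the frame of yellow_tray between 0 and 0.008 m)) and x of weight in the frame of weight_box between -0.015 and 0.015 m and y of weight in the frame of weight_box between -0.015 and 0.015 m and z of weight in the frame of weight_box between 0 and 0.008 m and angle between each of jar_a, jar_b, tin_a, tin_b, weight's own z axis and vertical below 0.1 rad and linear speed of each of jar_a, jar_b, tin_a, tin_b, weight below 0.02 m/s and contact force between the fingers and jar_a below 0.1 N and contact force between the fingers and jar_b below 0.1 N and contact force between the fingers and tin_a below 0.1 N and contact force between the fingers and tin_b below 0.1 N and contact force between the fingers and weight below 0.1 N); the robot touches nothing.
It fails at once if the flask or the beaker is disturbed (moved more than 15 mm or tipped more than 0.2 rad) (distance of any of flask, beaker from where it was at the start of the episode above 0.015 m or angle between any of flask, beaker's own z axis and vertical above 0.2 rad).
It fails at once if a jar, a tin or the weight is dropped or thrown (faster than 0.7 m/s while not in the fingers, a fall of about 25 mm) ((linear speed of jar_a above 0.7 m/s and contact force between the fingers and jar_a below 0.05 N) or (linear speed of jar_b above 0.7 m/s and contact force between the fingers and jar_b below 0.05 N) or (linear speed of tin_a above 0.7 m/s and contact force between the fingers and tin_a below 0.05 N) or (linear speed of tin_b above 0.7 m/s and contact force between the fingers and tin_b below 0.05 N) or (linear speed of weight above 0.7 m/s and contact force between the fingers and weight below 0.05 N)).
It also fails if it takes over 122 s, if anything falls off the work surface, if the arm or the gripper's body presses on something with over 40 N, if the wrist force passes 120 N, or if a joint passes its speed limit or range.

### The arm

A 6-joint arm with a two-finger parallel gripper is mounted at the origin on the work surface. World frame = base frame: x ahead of the robot, y to its left, z up, the work surface at z = 0. Lengths are in m, angles in rad, forces in N, time in s.
With the tool pointing down it reaches from about 0.35 to 0.875 m from the base axis. Payload 15.5 kg.
Tool frame: the origin (TCP) lies midway between the tips of the shut fingers; the grasp point (between the pads) lies 19 mm behind it; z points along the fingers, y is the direction in which the jaws open and shut (so a half turn about z gives the same grasp; the last joint's range is limited). The gripper opens to 85 mm and grips with 20 to 120 N. Pads are 22 mm wide; open, the fingers measure 114 mm over their backs; the gripper's body (76 mm by 85 mm) begins 54 mm behind the grasp point. The pads swing forward as they close: fully open they stand 13 mm farther back than shut.
Start: joints at [-1.44, 0.494, 1.345, -0, 1.302, -0.096], TCP at [0.14, -0.609, 0.231] pointing down, gripper open.
Joint ranges: [-2.91, 2.91], [-0.82, 2.16], [0.22, 2.67], [-1.22, 4.37], [0.12, 2.79], [-3.08, 3.08]. Speed limits (rad/s): [1.89, 1.89, 2.57, 3.01, 3.01, 3.01].

### API

Orientations are given as a unit quaternion [x, y, z, w].
In Python, from station import get_obs, camera, camera_model, finish_job, find_in, outline_of, spot_point gives the robot as it stands. The module is installed in compiled form; this text tells all that it offers.
- The arm moves only by the tool arm_command, never from a script. Its argument "moves" is a list that holds one entry, the list of rows, each a list of 6 numbers: the shift along the world's x, y, z in cm, then the turn, a rotation vector about the world's x, y, z in degrees. In form: [[[tx, ty, tz, rx, ry, rz], ...]]. A call has exactly 8 rows; each row shifts and turns the commanded pose from where the row before left it; what a row does not reach is not made up. A row lasts 1/8 s, in which the tool goes at most 62.5 mm and 10.7 degrees, less where a joint would pass 70% of its speed; a pose out of reach is approached as far as the arm can. A call with a gripper value outside its range is refused whole. "claw" is the closure in counts, from 0 (fully open) to 255 (shut), set as the call begins (left out, the last holds). The fingers move at their own pace and stop on an object; the grip force is fixed at half the most. Time passes only in rows, so rows that do not move let the fingers close, or fill a call up. It gives the time, the measured TCP pose, the force and the opening at its end, in the units of the state.
- get_obs(): the state, without advancing time (a new reading comes with each control period).
- camera(name): name is "side" or "top" or "wrist"; returns the picture (420x560x3 uint8, red, green, blue); there is no depth.
- camera_model(name): a dict with "mtx" (3x3 intrinsics, pixels), "cam_to_world" (4x4, takes a point from camera to world coordinates). Camera axes: x right, y up, looking along -z (the intrinsics and any distortion apply to the point x, -y, -z); pixel columns grow to the right and rows downward; lengths in m; the calibration is good to about 2 mm. A picture is of the moment at which its call begins: read the wrist's pose just before it. camera_model takes no time and is no camera call; for the wrist camera it gives the pose at the moment of the call.
- finish_job(): hands the job in, once; it reports no verdict.
Trained networks look in the newest picture that a camera, given by its name, has taken for a name from the list of things; names that differ only in an ending like _2 or _b are one class to them, and where a whole thing is asked for, a point or a joint stands for the part that bears it (a point fixed in the world has none). Each returns a list of dicts, best first, with "conf" (0 to 1); they miss things now and then, are a little off and sometimes report something else, mostly with a low value. They report only what shows in the picture. A call takes as long as a camera call. They do not tell look-alikes from the thing itself.
- find_in(name, camera): "box" ([left, top, right, bottom] in pixels, round what is visible of it).
- outline_of(name, camera): "region" (420x560 bool, what is visible of it) and "box" ([left, top, right, bottom] in pixels, round what is visible of it).
- spot_point(name, camera): "at" ([row, column] in pixels: a listed point, or the origin of a listed thing).
The state is a dict: "time": time; "joint_positions": joint angles; "joint_velocities": joint speeds; "effort": joint torques, N m; "position": TCP position; "ee_rot": TCP orientation; "ft_force": force on the tool from outside, world axes, zero at the start; "moment": the same for the moment, N m; "opening": finger opening in m.
Only numpy, scipy, OpenCV 4.12 (cv2) and the standard library are available. Lean on these libraries where they do the work, as an engineer would, in place of code of your own. Each camera call takes 0.05 s, during which the arm holds its last target.

## Working session

There is one attempt and no reset: what is moved stays moved. The work goes in short steps, Python scripts to look and compute and a tool call to move; the robot and the scene stay as the last step left them, time stands still between calls to the robot, and variables do not carry over. Pictures are saved under pics/ and viewed, and the job is handed in when it is done.

Besides the shell and the picture viewer there is one more tool, called after "Call:" as a command line: name --argument value ..., lists and objects as JSON in quotes. arm_command: Moves the arm, as the interface text tells. Its arguments: {"type":"object","properties":{"moves":{"type":"array","items":{"type":"array","items":{"type":"array","items":{"type":"number"}}}},"claw":{"type":"number"}},"required":["moves"]}

```bash
mkdir -p pics
python3 - <<'E'
from station import *
import cv2
o=get_obs();print(o['time'],o['position'],o['ee_rot'],o['opening'],o['ft_force'])
for n in ["top","side","wrist"]:
    cv2.imwrite(f"pics/{n}0.png",camera(n)[:,:,::-1])
    m=camera_model(n);print(n,m['mtx'],m['cam_to_world'],[k for k in m])
E
```

```text
0.0 [ 0.13989768 -0.60878499  0.23071234] [ 9.93632604e-01  1.12667117e-01 -2.13732435e-06 -6.08034994e-04] 0.08570887741839278 [0.45287231 0.02965507 0.35309508]
top [[437.13134893   0.         274.97423965]
 [  0.         437.13134893 208.49807064]
 [  0.           0.           1.        ]] [[ 0.02639516  0.99916987 -0.03103008  0.49184619]
 [-0.99963634  0.02655349  0.00470141  0.03649485]
 [ 0.00552147  0.03089471  0.99950739  1.02036472]
 [ 0.          0.          0.          1.        ]] ['mtx', 'cam_to_world']
side [[533.59574127   0.         268.81765028]
 [  0.         533.59574127 202.35019046]
 [  0.           0.           1.        ]] [[-0.95696762  0.14854878 -0.24929145  0.23270572]
 [-0.28933787 -0.55438435  0.7803471   1.01198071]
 [-0.02228367  0.81889636  0.57350866  0.75324301]
 [ 0.          0.          0.          1.        ]] ['mtx', 'cam_to_world']
wrist [[349.89233964   0.         278.41336455]
 [  0.         349.89233964 210.10727674]
 [  0.           0.           1.        ]] [[ 0.22460155  0.93858276  0.26194759  0.20625794]
 [-0.97444911  0.21681694  0.05864588 -0.59421346]
 [-0.00175066 -0.26842655  0.96329856  0.37211597]
 [ 0.          0.          0.          1.        ]] ['mtx', 'cam_to_world']
```

View pics/top0.png

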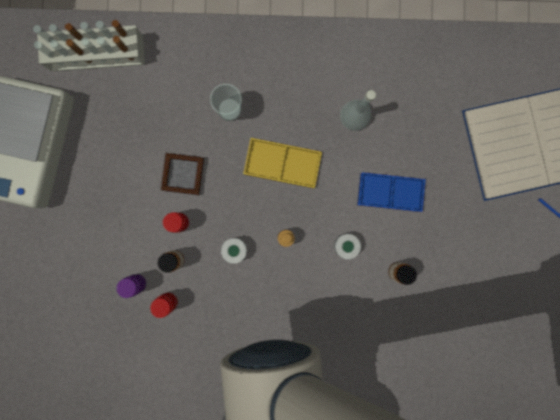

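View pics/side0.png

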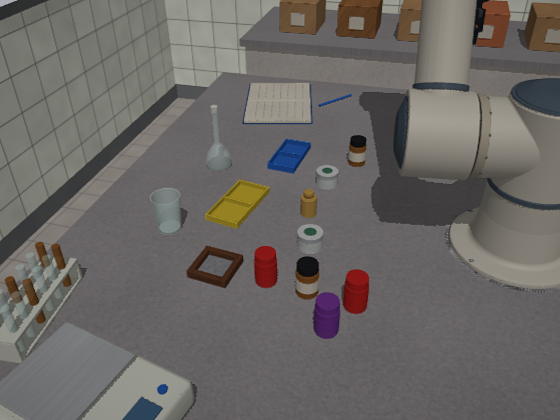

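View pics/wrist0.png

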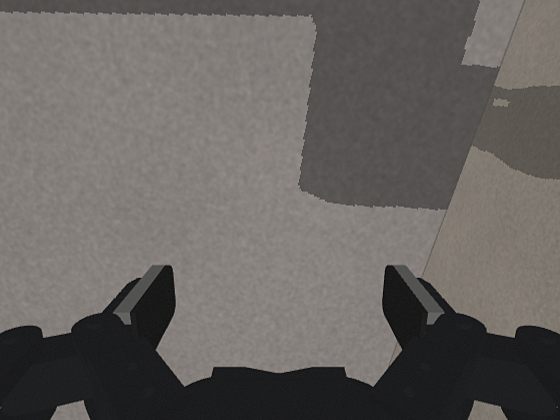

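Top view: the black-capped discs at (168,262) and (404,274) are the jar candidates. The purple one (130,286) and the reds (175,222), (163,305) are look-alikes. Tins are at (234,251) and (348,246), the weight at (286,238). The trays, box, flask and beaker sit higher up in the picture.

```bash
cat > h.py <<'E'
import numpy as np
from station import *
def ray(cm,u,v):
    K=cm['mtx'];T=cm['cam_to_world']
    d=np.array([(u-K[0,2])/K[0,0],-(v-K[1,2])/K[1,1],-1.])
    d=T[:3,:3]@d
    return T[:3,3],d/np.linalg.norm(d)
def onz(cm,u,v,z):
    o,d=ray(cm,u,v);return o+d*(z-o[2])/d[2]
def tri(a,b):
    (o1,d1),(o2,d2)=a,b
    A=np.stack([d1,-d2],1);s=np.linalg.lstsq(A,o2-o1,rcond=None)[0]
    p=o1+s[0]*d1;q=o2+s[1]*d2
    return (p+q)/2,np.linalg.norm(p-q)
def proj(cm,p):
    T=cm['cam_to_world'];c=T[:3,:3].T@(np.asarray(p)-T[:3,3])
    K=cm['mtx'];return np.array([K[0,2]+K[0,0]*c[0]/-c[2],K[1,2]+K[1,1]*c[1]/c[2]])
E
python3 - <<'E'
from h import *
import cv2,pickle
it=camera("top");is_=camera("side")
ct,cs=camera_model("top"),camera_model("side")
H=dict(jar_a=.0,tin_a=0,weight=0,blue_tray=0,yellow_tray=0,weight_box=0,flask=0,beaker=0)
out={}
for n in H:
    a=spot_point(n,"top");b=spot_point(n,"side");
    print(n)
    for x in a[:5]: print('  top',x['at'],round(x['conf'],2),onz(ct,x['at'][1],x['at'][0],0).round(3))
    for x in b[:5]: print('  side',x['at'],round(x['conf'],2),onz(cs,x['at'][1],x['at'][0],0).round(3))
    for c in("top","side"):
        for x in outline_of(n,c)[:5]:
            out.setdefault((n,c),[]).append((x['conf'],x['box'],x['region']));print('  out',c,np.round(x['box']),round(x['conf'],2))
pickle.dump(out,open('out.pkl','wb'))
a=cv2.resize(it[200:330,100:450],(800,297),interpolation=3)
b=cv2.resize(is_[120:340,180:400],(600,600)[:2],interpolation=3)[:,:]
cv2.imwrite('pics/crop1.png',a[:,:,::-1]);cv2.imwrite('pics/crop2.png',b[:,:,::-1])
print(get_obs()['time'])
E
```

```text
jar_a
  top [283.4, 137.5] 0.93 [0.341 0.346 0.   ]
  top [271.5, 396.7] 0.9 [ 0.384 -0.256  0.   ]
  top [222.8, 182.9] 0.66 [0.484 0.245 0.   ]
  top [301.9, 167.2] 0.57 [0.3   0.276 0.   ]
  side [293.0, 307.3] 0.9 [0.396 0.266 0.   ]
  side [303.0, 355.2] 0.86 [0.301 0.268 0.   ]
  side [162.9, 354.5] 0.69 [ 0.388 -0.253  0.   ]
  side [327.6, 326.2] 0.64 [0.342 0.344 0.   ]
  side [281.0, 265.5] 0.63 [0.486 0.256 0.   ]
  out top [117. 275. 145. 297.] 0.94
  out top [164. 214. 191. 229.] 0.88
  out top [388. 263. 416. 288.] 0.86
  out top [157. 252. 184. 274.] 0.84
  out top [151. 293. 180. 318.] 0.65
  out side [349. 136. 365. 165.] 0.88
  out side [292. 256. 320. 298.] 0.85
  out side [253. 247. 276. 291.] 0.85
  out side [311. 292. 339. 338.] 0.81
  out side [345. 268. 365. 318.] 0.59
tin_a
  top [252.9, 235.2] 0.79 [0.418 0.121 0.   ]
  top [247.5, 346.5] 0.56 [ 0.437 -0.137  0.   ]
  side [245.3, 308.4] 0.78 [0.428 0.122 0.   ]
  side [184.4, 323.5] 0.77 [ 0.447 -0.127  0.   ]
  out top [334. 235. 357. 260.] 0.95
  out top [220. 241. 245. 261.] 0.56
  out side [299. 226. 32
[... 647 characters left out ...]
   ]
  out top [240. 136. 320. 186.] 0.91
weight_box
  top [173.3, 183.9] 0.85 [0.6   0.247 0.   ]
  side [268.0, 214.0] 0.87 [0.602 0.247 0.   ]
  out top [160. 152. 203. 196.] 0.92
  out side [184. 247. 246. 288.] 0.76
flask
  top [116.3, 355.0] 0.83 [ 0.746 -0.151  0.   ]
  top [235.6, 284.9] 0.19 [0.461 0.007 0.   ]
  side [209.6, 308.3] 0.48 [ 0.459 -0.008  0.   ]
  out top [342.  93. 374. 132.] 0.65
  out side [205. 104. 236. 173.] 0.69
  out side [184. 246. 244. 286.] 0.32
  out side [264. 141. 309. 175.] 0.25
beaker
  top [107.5, 229.9] 0.9 [0.758 0.144 0.   ]
  side [225.5, 168.3] 0.89 [0.76  0.138 0.   ]
  out top [208.  84. 241. 120.] 0.71
  out side [150. 188. 178. 235.] 0.6
1.85
```

View pics/crop2.png

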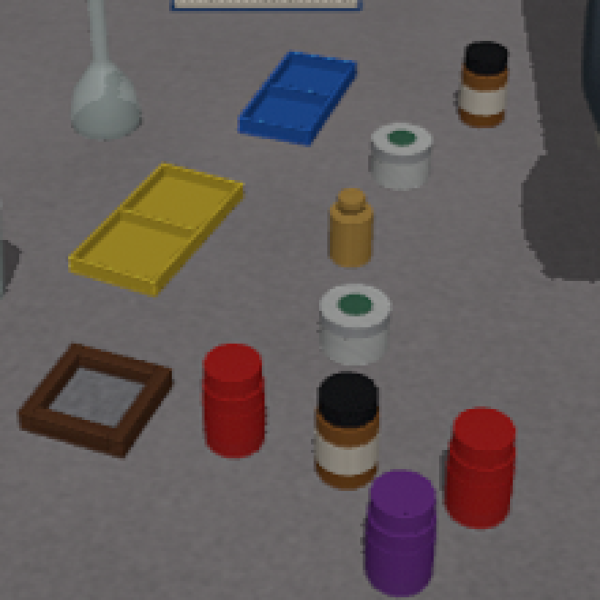

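View pics/crop1.png

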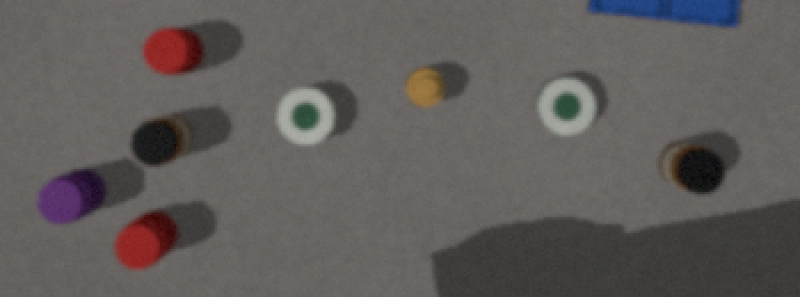

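The jars at top (168,262) and (404,274), side (307,278) and (357,151), are the ones meant: amber body, white band, black cap. The plain purple and red ones are the look-alikes. Next, finer triangulation from both views.

```bash
cat > meas.py <<'E'
from h import *
import cv2
def blob(m,seed):
    n,l,s,c=cv2.connectedComponentsWithStats(m.astype(np.uint8))
    # component nearest seed with area>8
    best=min([i for i in range(1,n) if s[i,4]>8],key=lambda i:np.hypot(*(c[i]-seed)))
    return l==best,c[best],s[best]
def quad(m):
    c=max(cv2.findContours(m.astype(np.uint8),cv2.RETR_EXTERNAL,cv2.CHAIN_APPROX_NONE)[0],key=cv2.contourArea)
    h=cv2.convexHull(c)
    return cv2.minAreaRect(h),h[:,0]
E
python3 - <<'E'
from meas import *
T=camera("top").astype(int);S=camera("side").astype(int)
ct,cs=camera_model("top"),camera_model("side")
def chans(I): return I[...,0],I[...,1],I[...,2]
def green(I): r,g,b=chans(I);return (g-r>15)&(g>b)
def black(I): r,g,b=chans(I);return I.max(2)<42
def gold(I): r,g,b=chans(I);return (r-b>60)&(r-g>15)
for nm,f,a,b in [("jar1cap",black,(168,262),(307,266)),("jar2cap",black,(404,274),(358,142)),
  ("tin1",green,(234,251),(310,231)),("tin2",green,(348,246),(327,171)),("weight",gold,(286,238),(308,202))]:
    ma,ca,sa=blob(f(T),a);mb,cb,sb=blob(f(S),b)
    p,e=tri(ray(ct,*ca),ray(cs,*cb))
    print(nm,ca.round(1),sa,cb.round(1),sb,p.round(4),'miss',round(e,4))
def blue(I): r,g,b=chans(I);return (b-r>50)&(b-g>30)
def yel(I): r,g,b=chans(I);return (r-b>60)&(abs(r-g)<45)
def brown(I): r,g,b=chans(I);return (r-b>15)&(r<130)
for nm,f,a,b,z in [("blue",blue,(391,192),(289,156),.018),("yellow",yel,(283,163),(238,203),.016),("box",brown,(183,173),(215,266),.018)]:
    ma,ca,_=blob(f(T),a);mb,cb,_=blob(f(S),b)
    R,h=quad(ma);bp=cv2.boxPoints(R)
    W=np.array([onz(ct,*x,z) for x in bp])
    print(nm,R,'ctr',W.mean(0).round(4),'corners',W[:,:2].round(4).tolist(),'sides',np.linalg.norm(np.diff(W,axis=0),axis=1).round(4))
    Rb=cv2.approxPolyDP(cv2.convexHull(quad(mb)[1]),3,True)[:,0]
    print('   side hull',Rb.tolist())
E
```

```text
jar1cap [167.8 262.1] [159 253  19  19 273] [307.1 266.3] [297 257  22  20 365] [0.3989 0.2618 0.0658] miss 0.0
jar2cap [406.2 274. ] [397 265  20  19 295] [357.8 141. ] [350 135  16  13 160] [ 0.3854 -0.2577  0.0658] miss 0.0018
tin1 [233.2 250.5] [228 245  12  12 104] [309.8 231.3] [304 228  13   8  78] [0.4259 0.1228 0.0399] miss 0.0
tin2 [347.6 246.2] [342 241  12  11  99] [326.9 170. ] [322 168  11   6  45] [ 0.4419 -0.1331  0.0402] miss 0.0007
weight [285.  237.9] [278 230  15  16 182] [308.4 203.8] [301 189  16  29 347] [0.4562 0.0074 0.0285] miss 0.0006
blue ((391.2604064941406, 191.60440063476562), (64.48971557617188, 32.525814056396484), 6.20344877243042) ctr [ 0.569  -0.2346  0.018 ] corners [[0.5377, -0.1574], [0.6124, -0.1639], [0.6003, -0.312], [0.5256, -0.3051]] sides [0.075  0.1486 0.075 ]
   side hull [[310, 143], [293, 172], [267, 167], [285, 139]]
yellow ((282.3846130371094, 162.57691955566406), (72.3668441772461, 37.06594467163086), 11.309932708740234) ctr [0.6295 0.0175 0.016 ] corners [[0.6014, 0.1069], [0.686, 0.0925], [0.6575, -0.0722], [0.573, -0.0574]] sides [0.0858 0.1671 0.0858]
   side hull [[268, 187], [268, 192], [236, 228], [205, 218], [239, 180]]
box ((181.72999572753906, 173.38999938964844), (39.45655822753906, 38.18376541137695), 8.130102157592773) ctr [0.598 0.248 0.018] corners [[0.5595, 0.2977], [0.6469, 0.2883], [0.6365, 0.1982], [0.5491, 0.2078]] sides [0.0879 0.0907 0.0879]
   side hull [[206, 246], [242, 255], [242, 262], [225, 287], [187, 276], [186, 271]]
```

Heights match the text (tin lid 0.040; cap centre about 0.066). Moving towards the jar near the red ones.

Call:
arm_command --moves '[[[3.3,5,0,0,0,-3],[3.3,5,0,0,0,-3],[3.3,5,0,0,0,-3],[3.3,5,0,0,0,-3],[3.3,5,0,0,0,-3],[3.3,5,0,0,0,-3],[3.3,5,0,0,0,-3],[3.3,5,0,0,0,-4]]]' --claw 0

```text
time: 2.95
position: [0.4048, -0.2075, 0.2316]
ee_rot: [0.994, -0.106, 0.0, 0.0]
ft_force: [-0.4, -1.3, 0.0]
opening: 0.0852
```

Call:
arm_command --moves '[[[0,5.9,0,0,0,0],[0,5.9,0,0,0,0],[0,5.9,0,0,0,0],[0,5.9,0,0,0,0],[0,5.9,0,0,0,0],[-0.2,5.9,0,0,0,0],[-0.2,5.9,0,0,0,0],[-0.2,5.7,0,0,0,0]]]'

```text
time: 3.95
position: [0.3976, 0.263, 0.2315]
ee_rot: [0.994, -0.105, 0.0, -0.0]
ft_force: [1.0, -1.6, 0.0]
opening: 0.0852
```

Run:
```python
from meas import *
o=get_obs();print(o['time'],o['position'].round(4),o['ee_rot'].round(3),o['joint_positions'].round(2))
cm=camera_model("wrist");I=camera("wrist")
for n,p in [('jar1top',(.399,.262,.075)),('jar2',(.385,-.258,.075)),('tin1',(.426,.123,.04))]:
    print(n,proj(cm,p).round(1))
q=proj(cm,(.399,.262,.066));
J=I.copy();cv2.circle(J,tuple(int(x) for x in q),4,(0,255,0),1)
cv2.imwrite('pics/w1.png',J[:,:,::-1])
```

```text
3.95 [0.3976 0.263  0.2315] [ 0.994 -0.105  0.    -0.   ] [ 0.46  0.29  1.7  -0.    1.16  2.24]
jar1top [279.  191.9]
jar2 [921.1  76.3]
tin1 [420.1 125.3]
```

View pics/w1.png

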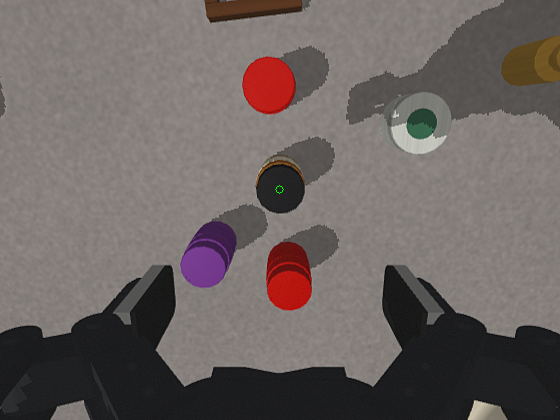

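Wrist view: the black cap at (280,188) is within 2 mm of prediction, and the red and purple neighbours lie clear of the jaw line. Descending.

Call:
arm_command --moves '[[[0.2,0,-4,0,0,0],[0,0,-4,0,0,0],[0,0,-4,0,0,0],[0,0,-3,0,0,0],[0,0,-2.5,0,0,0],[0,0,-2,0,0,0],[0,0,-1.0,0,0,0],[0,0,-0.4,0,0,0]]]'

```text
time: 5.0
position: [0.4, 0.2609, 0.0221]
ee_rot: [0.994, -0.105, -0.0, 0.0]
ft_force: [0.3, -0.1, 0.5]
opening: 0.0851
```

Call:
arm_command --moves '[[[0,0,0,0,0,0],[0,0,0,0,0,0],[0,0,0,0,0,0],[0,0,0,0,0,0],[0,0,0,0,0,0],[0,0,0,0,0,0],[0,0,0,0,0,0],[0,0,0,0,0,0]]]' --claw 255

```text
time: 6.0
position: [0.4002, 0.2611, 0.0231]
ee_rot: [0.994, -0.105, 0.001, -0.0]
ft_force: [-1.8, 0.3, 12.6]
opening: 0.0443
```

Call:
arm_command --moves '[[[0,0,1,0,0,0],[0,0,2,0,0,0],[0,0,3,0,0,0],[0,0,3,0,0,0],[0,0,3,0,0,0],[1,-3,1,0,0,0],[2,-5,0,0,0,0],[2,-5.5,0,0,0,0]]]'

```text
time: 7.0
position: [0.4504, 0.1248, 0.1532]
ee_rot: [0.995, -0.104, 0.001, -0.0]
ft_force: [1.3, 0.3, -1.2]
opening: 0.0445
```

Call:
arm_command --moves '[[[2,-5.5,0,0,0,0],[2,-5.5,0,0,0,0],[2,-5.5,0,0,0,0],[2,-5.5,0,0,0,0],[2,-5,0,0,0,0],[1.2,-3.5,0,0,0,0],[0.8,-1.5,0,0,0,0],[0,-0.5,0,0,0,0]]]'

```text
time: 8.0
position: [0.57, -0.1992, 0.1525]
ee_rot: [0.994, -0.105, 0.0, -0.0]
ft_force: [-0.4, -0.1, -2.6]
opening: 0.0445
```

Run:
```python
from meas import *
o=get_obs();print(o['time'],o['position'].round(4),o['opening'],o['ft_force'])
cm=camera_model("wrist");I=camera("wrist")
J=I.copy()
def dots(c,th,L,W,z):
    y=np.array([np.cos(th),np.sin(th),0]);x=np.array([y[1],-y[0],0])
    P=[np.array([*c,z])+a*x*W/2+b*y*L/2 for a,b in((1,1),(1,-1),(-1,-1),(-1,1))]
    Q=np.array([proj(cm,p) for p in P]).astype(np.int32);cv2.polylines(J,[Q],True,(255,0,0),1)
dots((.569,-.2346),np.arctan2(.9967,.0815),.148,.076,.018)
dots((.6295,.0175),np.arctan2(.985,.1705),.168,.086,.016)
cv2.imwrite('pics/w2.png',J[:,:,::-1]);cv2.imwrite('pics/s2.png',camera('side')[:,:,::-1])
```

```text
8.0 [ 0.57   -0.1992  0.1525] 0.04450329534457288 [-0.41741113 -0.09883998 -2.61002192]
```

View pics/w2.png

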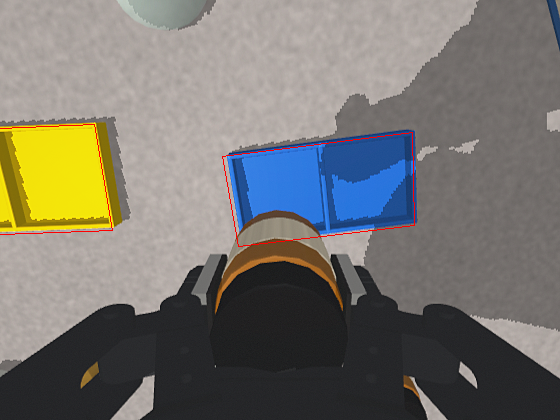

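View pics/s2.png

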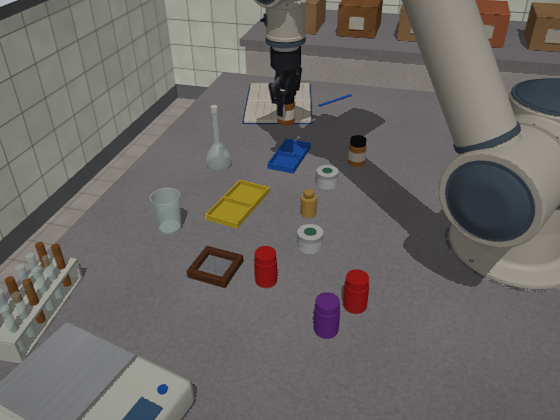

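Call:
arm_command --moves '[[[0.2,0,-2,0,0,0],[0,0,-3,0,0,0],[0,0,-3,0,0,0],[0,0,-2,0,0,0],[0,0,-1.2,0,0,0],[0,0,-0.6,0,0,0],[0,0,-0.3,0,0,0],[0,0,-0.2,0,0,0]]]'

```text
time: 9.1
position: [0.5722, -0.1992, 0.0297]
ee_rot: [0.994, -0.105, 0.0, 0.0]
ft_force: [-0.0, -0.4, -1.5]
opening: 0.0445
```

Call:
arm_command --moves '[[[0,0,-0.1,0,0,0],[0,0,-0.1,0,0,0],[0,0,-0.1,0,0,0],[0,0,0,0,0,0],[0,0,0,0,0,0],[0,0,0,0,0,0],[0,0,0,0,0,0],[0,0,0,0,0,0]]]'

```text
time: 10.1
position: [0.5721, -0.1993, 0.0272]
ee_rot: [0.994, -0.105, 0.0, 0.0]
ft_force: [-3.6, 2.3, 12.8]
opening: 0.0446
```

Contact with the floor; releasing, then rising.

Call:
arm_command --moves '[[[0,0,0,0,0,0],[0,0,0,0,0,0],[0,0,0,0,0,0],[0,0,0,0,0,0],[0,0,0,0,0,0],[0,0,0,0,0,0],[0,0,0.5,0,0,0],[0,0,1,0,0,0]]]' --claw 0

```text
time: 11.1
position: [0.5718, -0.1991, 0.0416]
ee_rot: [0.994, -0.105, -0.0, -0.0]
ft_force: [0.1, -0.3, -0.0]
opening: 0.0852
```

Call:
arm_command --moves '[[[0,0,3,0,0,0],[0,0,5,0,0,0],[0,0,5,0,0,0],[-2,5.5,0,0,0,0],[-2,5.5,0,0,0,0],[-2,5.5,0,0,0,0],[-2,5.5,0,0,0,0],[-2,4,0,0,0,0]]]'

```text
time: 12.1
position: [0.4711, 0.0627, 0.1721]
ee_rot: [0.995, -0.105, 0.0, -0.0]
ft_force: [0.7, -0.3, -0.7]
opening: 0.0853
```

Run:
```python
from meas import *
o=get_obs();print(o['time'],o['position'].round(4),o['opening'],o['ft_force'])
I=camera('top');J=cv2.resize(I[130:300,100:450],(800,389),interpolation=3)
cv2.imwrite('pics/t3.png',J[:,:,::-1]);cv2.imwrite('pics/s3.png',camera('side')[:,:,::-1])
```

```text
12.1 [0.4711 0.0627 0.1721] 0.08528211564476267 [ 0.66481134 -0.29835687 -0.67460003]
```

View pics/s3.png

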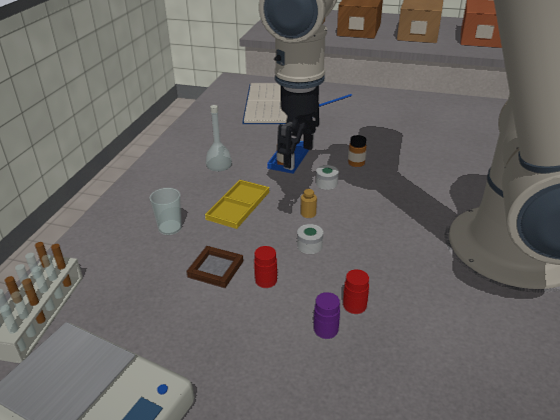

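The gripper hides the jar for now; I'll check it later. On to tin 1.

Call:
arm_command --moves '[[[-1.5,2,0,0,0,0],[-1.5,2,-2,0,0,0],[-1.5,2,-3,0,0,0],[0,0,-4,0,0,0],[0,0,-3,0,0,0],[0,0,-2,0,0,0],[0,0,-1.3,0,0,0],[0,0,-0.5,0,0,0]]]'

```text
time: 13.2
position: [0.4272, 0.1207, 0.0131]
ee_rot: [0.994, -0.105, 0.0, 0.0]
ft_force: [0.5, -0.6, 0.9]
opening: 0.0852
```

Run:
```python
from meas import *
cv2.imwrite('pics/w4.png',camera('wrist')[:,:,::-1])
o=get_obs();print(o['time'],o['position'].round(4),o['opening'],o['ft_force'])
```

```text
13.25 [0.4272 0.1207 0.013 ] 0.08554189491343277 [-1.418039   -0.12582165 -0.48053225]
```

View pics/w4.png

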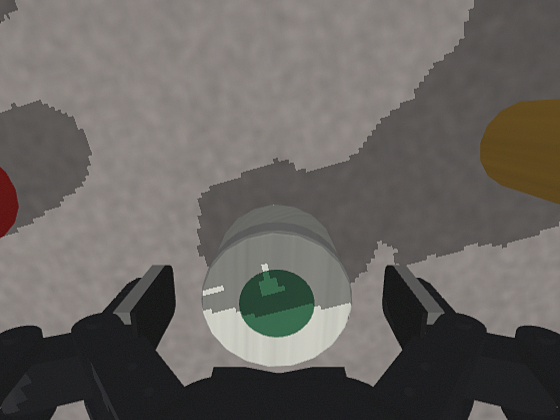

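Wrist view: the tin (sticker at (277,302)) is centred between the pads. Closing.

Call:
arm_command --moves '[[[0,0,0,0,0,0],[0,0,0,0,0,0],[0,0,0,0,0,0],[0,0,0,0,0,0],[0,0,0,0,0,0],[0,0,0,0,0,0],[0,0,0,0,0,0],[0,0,0,0,0,0]]]' --claw 255

```text
time: 14.25
position: [0.4273, 0.1209, 0.0142]
ee_rot: [0.994, -0.105, 0.001, -0.0]
ft_force: [-0.5, -2.1, 14.3]
opening: 0.0544
```

Call:
arm_command --moves '[[[0,0,1,0,0,0],[0,0,2,0,0,0],[0,0,3,0,0,0],[0,0,4,0,0,0],[3,-1,0,0,0,0],[5,-1.5,0,0,0,0],[5,-1.5,0,0,0,0],[4,-1,0,0,0,0]]]'

```text
time: 15.25
position: [0.5987, 0.0701, 0.1142]
ee_rot: [0.994, -0.105, 0.0, -0.0]
ft_force: [-0.4, -0.1, -0.7]
opening: 0.0541
```

Call:
arm_command --moves '[[[2,-0.7,0,0,0,0],[1.4,-0.4,-1.5,0,0,0],[0.4,-0.1,-2.5,0,0,0],[0,0,-2.2,0,0,0],[0,0,-1.5,0,0,0],[0,0,-0.8,0,0,0],[0,0,-0.4,0,0,0],[0,0,-0.2,0,0,0]]]'

```text
time: 16.25
position: [0.6352, 0.0589, 0.0226]
ee_rot: [0.994, -0.105, 0.0, -0.0]
ft_force: [0.1, -0.4, -1.7]
opening: 0.0546
```

Run:
```python
from meas import *
cv2.imwrite('pics/w5.png',camera('wrist')[:,:,::-1])
o=get_obs();print(o['time'],o['position'].round(4),o['opening'],o['ft_force'])
```

```text
16.3 [0.6351 0.0589 0.0224] 0.05383617536274195 [-0.17773818 -0.20706458 -1.0067688 ]
```

View pics/w5.png

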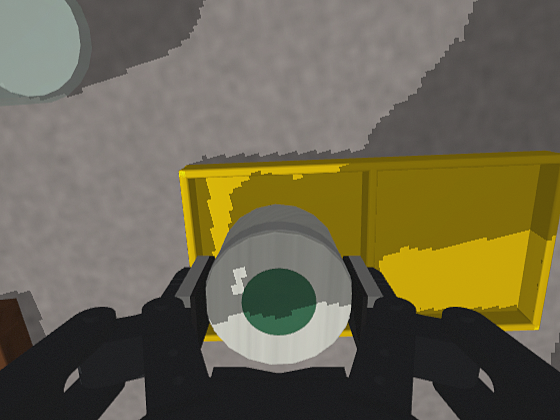

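The tin hangs over the middle of the left bay. Lower the last 5 mm, release and lift.

Call:
arm_command --moves '[[[0,0,-0.2,0,0,0],[0,0,-0.1,0,0,0],[0,0,-0.1,0,0,0],[0,0,-0.1,0,0,0],[0,0,0,0,0,0],[0,0,0,0,0,0],[0,0,0,0,0,0],[0,0,0,0,0,0]]]'

```text
time: 17.3
position: [0.635, 0.0589, 0.0182]
ee_rot: [0.994, -0.105, 0.0, -0.0]
ft_force: [-5.4, 0.2, 15.5]
opening: 0.0544
```

Call:
arm_command --moves '[[[0,0,0,0,0,0],[0,0,0,0,0,0],[0,0,0,0,0,0],[0,0,0,0,0,0],[0,0,0,0,0,0],[0,0,0,0,0,0],[0,0,0.5,0,0,0],[0,0,1,0,0,0]]]' --claw 0

```text
time: 18.3
position: [0.6347, 0.0589, 0.0326]
ee_rot: [0.994, -0.105, -0.0, 0.0]
ft_force: [-0.4, -0.6, -0.6]
opening: 0.0853
```

Call:
arm_command --moves '[[[0,0,3,0,0,0],[0,0,4,0,0,0],[0,0,5,0,0,0],[-4,-1.2,0,0,0,0],[-5,-1.5,0,0,0,0],[-5,-1.5,0,0,0,0],[-3,-0.7,0,0,0,0],[-0.9,-0.3,0,0,0,0]]]'

```text
time: 19.3
position: [0.4546, 0.0066, 0.153]
ee_rot: [0.994, -0.105, 0.0, 0.0]
ft_force: [0.4, -0.4, -0.1]
opening: 0.0856
```

Run:
```python
from meas import *
cm=camera_model("wrist");J=camera('wrist').copy()
for p in [(.4562,.0074,.064)]: cv2.circle(J,tuple(int(x) for x in proj(cm,p)),4,(0,255,0),1)
cv2.imwrite('pics/w6.png',J[:,:,::-1])
cv2.imwrite('pics/t6.png',cv2.resize(camera('top')[100:300,140:450],(800,516),interpolation=3)[:,:,::-1])
o=get_obs();print(o['time'],o['position'].round(4),o['opening'],o['ft_force'])
```

```text
19.4 [0.4561 0.0067 0.1529] 0.08540866633468704 [0.42627993 0.13293681 0.11534373]
```

View pics/w6.png

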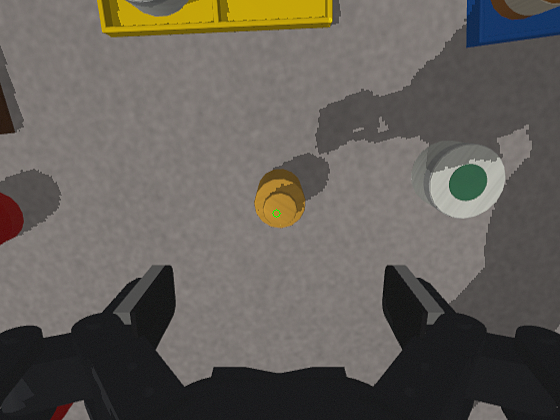

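View pics/t6.png

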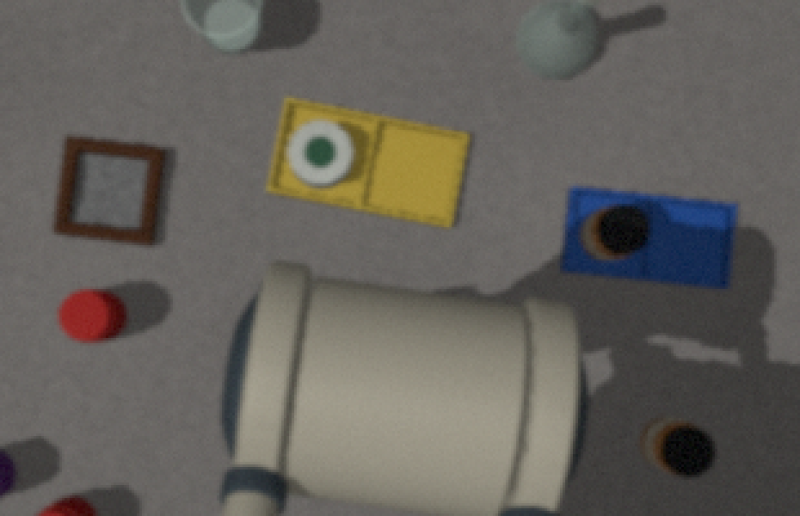

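Top view: the jar sits in the left blue bay and the tin in the left yellow bay. Wrist view: the weight's knob is at (279,208), 6 px ahead of prediction, so shift +3 mm in x.

Call:
arm_command --moves '[[[0.3,0,-3,0,0,0],[0,0,-3,0,0,0],[0,0,-3,0,0,0],[0,0,-2,0,0,0],[0,0,-1.3,0,0,0],[0,0,-0.8,0,0,0],[0,0,-0.5,0,0,0],[0,0,-0.1,0,0,0]]]'

```text
time: 20.4
position: [0.4592, 0.0069, 0.0154]
ee_rot: [0.994, -0.105, 0.0, -0.0]
ft_force: [-0.1, 0.5, -0.5]
opening: 0.0856
```

Call:
arm_command --moves '[[[0,0,0,0,0,0],[0,0,0,0,0,0],[0,0,0,0,0,0],[0,0,0,0,0,0],[0,0,0,0,0,0],[0,0,0,0,0,0],[0,0,0,0,0,0],[0,0,0,0,0,0]]]' --claw 255

```text
time: 21.4
position: [0.4591, 0.0068, 0.0158]
ee_rot: [0.994, -0.105, 0.0, 0.0]
ft_force: [-1.7, -0.6, 10.3]
opening: 0.0371
```

Call:
arm_command --moves '[[[0,0,1,0,0,0],[0,0,2,0,0,0],[0,0,3,0,0,0],[0,0,3.5,0,0,0],[1,2,2,0,0,0],[2,4,0,0,0,0],[2.9,5,0,0,0,0],[2.9,5,0,0,0,0]]]'

```text
time: 22.4
position: [0.5472, 0.1684, 0.1309]
ee_rot: [0.994, -0.105, -0.0, 0.0]
ft_force: [1.4, -0.5, -4.8]
opening: 0.0364
```

Call:
arm_command --moves '[[[2.5,4.1,0,0,0,0],[1.6,2.6,0,0,0,0],[0.9,1.2,-2,0,0,0],[0.1,0.2,-3,0,0,0],[0,0,-2.7,0,0,0],[0,0,-1.5,0,0,0],[0,0,-0.7,0,0,0],[0,0,-0.4,0,0,0]]]'

```text
time: 23.4
position: [0.5982, 0.2479, 0.0277]
ee_rot: [0.994, -0.105, 0.0, -0.0]
ft_force: [0.8, -1.0, -4.2]
opening: 0.0365
```

Run:
```python
from meas import *
cv2.imwrite('pics/w7.png',camera('wrist')[:,:,::-1])
o=get_obs();print(o['time'],o['position'].round(4),o['opening'],o['ft_force'])
```

```text
23.45 [0.5981 0.2479 0.0273] 0.036606947095927926 [ 0.21046696 -0.72233323 -5.02000967]
```

View pics/w7.png

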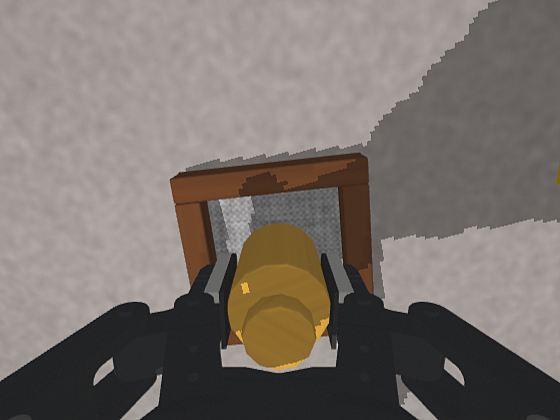

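The weight hangs centred over the lined bay. Lower 7.5 mm and release.

Call:
arm_command --moves '[[[0,0,-0.2,0,0,0],[0,0,-0.2,0,0,0],[0,0,-0.2,0,0,0],[0,0,-0.1,0,0,0],[0,0,-0.1,0,0,0],[0,0,0,0,0,0],[0,0,0,0,0,0],[0,0,0,0,0,0]]]'

```text
time: 24.45
position: [0.598, 0.2479, 0.0198]
ee_rot: [0.994, -0.105, 0.0, -0.0]
ft_force: [-3.4, -1.4, 5.3]
opening: 0.0369
```

Call:
arm_command --moves '[[[0,0,0,0,0,0],[0,0,0,0,0,0],[0,0,0,0,0,0],[0,0,0,0,0,0],[0,0,0,0,0,0],[0,0,0,0,0,0],[0,0,0.5,0,0,0],[0,0,1,0,0,0]]]' --claw 0

```text
time: 25.45
position: [0.5978, 0.2478, 0.0346]
ee_rot: [0.994, -0.105, -0.0, 0.0]
ft_force: [0.8, 0.2, -0.5]
opening: 0.0854
```

Call:
arm_command --moves '[[[0,0,3,0,0,0],[0,0,5,0,0,0],[0,0,5,0,0,0],[-1,-3,1,0,0,9],[-2,-5,0,0,0,10],[-2,-5,0,0,0,10],[-2,-5,0,0,0,10],[-2,-5,0,0,0,10]]]'

```text
time: 26.45
position: [0.5081, 0.0182, 0.1751]
ee_rot: [0.949, 0.317, 0.001, 0.0]
ft_force: [0.9, 0.1, 0.5]
opening: 0.0852
```

Call:
arm_command --moves '[[[-2,-5,0,0,0,10],[-2,-5,0,0,0,10],[-2,-4,0,0,0,10],[-0.6,-1,0,0,0,10],[0,0,0,0,0,0],[0,0,0,0,0,0],[0,0,0,0,0,0],[0,0,0,0,0,0]]]'

```text
time: 27.45
position: [0.4465, -0.1225, 0.1743]
ee_rot: [0.794, 0.609, -0.0, -0.0]
ft_force: [0.7, -0.3, 0.5]
opening: 0.085
```

Run:
```python
from meas import *
o=get_obs();print(o['time'],o['position'].round(4),o['ee_rot'].round(3),o['opening'],o['joint_positions'].round(2))
cm=camera_model("wrist");J=camera('wrist').copy()
for p in [(.4419,-.1331,.04)]: cv2.circle(J,tuple(int(x) for x in proj(cm,p)),4,(255,0,0),1)
cv2.imwrite('pics/w8.png',J[:,:,::-1])
cv2.imwrite('pics/s8.png',camera('side')[:,:,::-1])
```

```text
27.45 [ 0.4465 -0.1225  0.1743] [ 0.794  0.609 -0.    -0.   ] 0.08503686576570278 [-0.4   0.34  1.8   0.    0.99 -0.13]
```

View pics/w8.png

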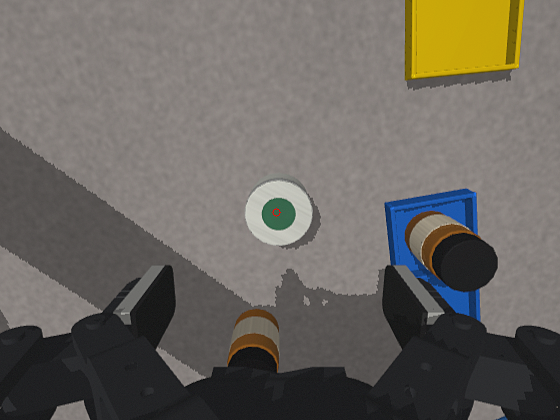

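View pics/s8.png

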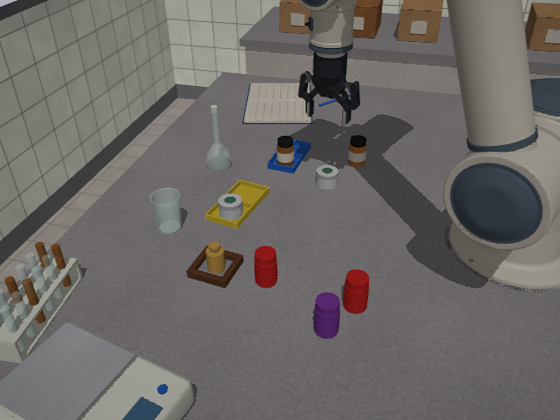

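Side view: the weight is in the box, the tin and jar are in their bays. Wrist view: tin 2's sticker at (278,213) is right on prediction. Grasping it.

Call:
arm_command --moves '[[[-0.4,-1,-3,0,0,0],[0,0,-4,0,0,0],[0,0,-4,0,0,0],[0,0,-2.3,0,0,0],[0,0,-1.3,0,0,0],[0,0,-0.8,0,0,0],[0,0,-0.5,0,0,0],[0,0,-0.2,0,0,0]]]'

```text
time: 28.55
position: [0.4425, -0.1331, 0.0135]
ee_rot: [0.793, 0.609, 0.0, 0.0]
ft_force: [1.7, 0.0, -0.1]
opening: 0.0854
```

Call:
arm_command --moves '[[[0,0,0,0,0,0],[0,0,0,0,0,0],[0,0,0,0,0,0],[0,0,0,0,0,0],[0,0,0,0,0,0],[0,0,0,0,0,0],[0,0,0,0,0,0],[0,0,0,0,0,0]]]' --claw 255

```text
time: 29.55
position: [0.4425, -0.1331, 0.0139]
ee_rot: [0.793, 0.609, 0.0, 0.0]
ft_force: [-1.2, 1.3, 8.9]
opening: 0.0542
```

Call:
arm_command --moves '[[[0,0,1,0,0,0],[0,0,2,0,0,0],[0,0,3,0,0,0],[0,0,4,0,0,0],[3,1.8,0,0,0,1],[4,2.5,0,0,0,2],[4,2.5,0,0,0,2],[3,1.8,0,0,0,0]]]'

```text
time: 30.55
position: [0.5837, -0.0457, 0.1141]
ee_rot: [0.766, 0.643, 0.0, 0.0]
ft_force: [-1.0, -0.7, -1.1]
opening: 0.0543
```

Call:
arm_command --moves '[[[2,1.2,0,0,0,0],[1.5,0.9,0,0,0,0],[0.5,0.3,-2,0,0,0],[0,0,-2.5,0,0,0],[0,0,-2,0,0,0],[0,0,-1.3,0,0,0],[0,0,-0.7,0,0,0],[0,0,-0.3,0,0,0]]]'

```text
time: 31.55
position: [0.6222, -0.0231, 0.0251]
ee_rot: [0.766, 0.643, -0.0, -0.0]
ft_force: [0.3, -0.3, -0.8]
opening: 0.0547
```

Run:
```python
from meas import *
cv2.imwrite('pics/w9.png',camera('wrist')[:,:,::-1])
o=get_obs();print(o['time'],o['position'].round(4),o['opening'],o['ft_force'])
```

```text
31.6 [ 0.6223 -0.023   0.0251] 0.05389535913308934 [ 0.22180369  0.12058685 -1.80303468]
```

View pics/w9.png

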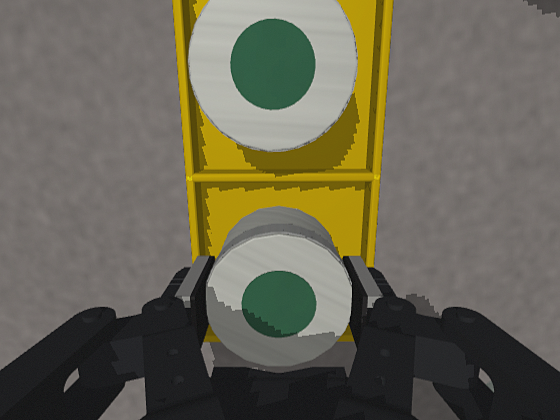

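Tin 2 is centred over the free bay. Tin 1 sits within a few mm of its own centre. Lower and release.

Call:
arm_command --moves '[[[0,0,-0.3,0,0,0],[0,0,-0.2,0,0,0],[0,0,-0.1,0,0,0],[0,0,-0.1,0,0,0],[0,0,0,0,0,0],[0,0,0,0,0,0],[0,0,0,0,0,0],[0,0,0,0,0,0]]]'

```text
time: 32.6
position: [0.6223, -0.0229, 0.0183]
ee_rot: [0.766, 0.643, 0.0, 0.0]
ft_force: [0.5, -0.5, -0.5]
opening: 0.0541
```

Call:
arm_command --moves '[[[0,0,-0.1,0,0,0],[0,0,0,0,0,0],[0,0,0,0,0,0],[0,0,0,0,0,0],[0,0,0,0,0,0],[0,0,0,0,0,0],[0,0,0,0,0,0],[0,0,0,0,0,0]]]'

```text
time: 33.6
position: [0.6224, -0.023, 0.018]
ee_rot: [0.766, 0.643, 0.0, 0.0]
ft_force: [-3.5, -0.1, 11.0]
opening: 0.0541
```

Call:
arm_command --moves '[[[0,0,0,0,0,0],[0,0,0,0,0,0],[0,0,0,0,0,0],[0,0,0,0,0,0],[0,0,0,0,0,0],[0,0,0,0,0,0],[0,0,0.5,0,0,0],[0,0,1,0,0,0]]]' --claw 0

```text
time: 34.6
position: [0.6221, -0.0229, 0.0326]
ee_rot: [0.766, 0.643, -0.0, -0.0]
ft_force: [-0.9, 0.7, -1.0]
opening: 0.0853
```

Call:
arm_command --moves '[[[0,0,3,0,0,0],[0,0,5,0,0,0],[0,0,6,0,0,0],[-3.5,-3.5,3,0,0,0],[-4,-4,0,0,0,0],[-4,-4,0,0,0,0],[-4,-4,0,0,0,0],[-4,-4,0,0,0,0]]]'

```text
time: 35.6
position: [0.426, -0.219, 0.2031]
ee_rot: [0.766, 0.643, 0.0, 0.001]
ft_force: [0.9, -1.4, 0.5]
opening: 0.0851
```

Call:
arm_command --moves '[[[-3,-3,0,0,0,0],[-1.2,-1,0,0,0,0],[0,0,0,0,0,0],[0,0,0,0,0,0],[0,0,0,0,0,0],[0,0,0,0,0,0],[0,0,0,0,0,0],[0,0,0,0,0,0]]]'

```text
time: 36.6
position: [0.3854, -0.2579, 0.2023]
ee_rot: [0.766, 0.643, 0.0, -0.0]
ft_force: [0.1, 0.3, 0.5]
opening: 0.0854
```

Run:
```python
from meas import *
o=get_obs();print(o['time'],o['position'].round(4),o['opening'])
cm=camera_model("wrist");J=camera('wrist').copy()
for p in [(.3854,-.2577,.075)]: cv2.circle(J,tuple(int(x) for x in proj(cm,p)),4,(0,255,0),1)
cv2.imwrite('pics/w10.png',J[:,:,::-1])
```

```text
36.6 [ 0.3854 -0.2579  0.2023] 0.08538360395670207
```

View pics/w10.png

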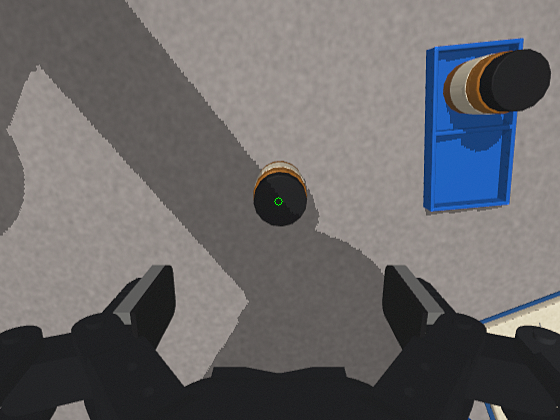

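Wrist view: the amber jar's cap at (280,199) is on prediction (278,201). Descend and grip.

Call:
arm_command --moves '[[[0,0,-4,0,0,0],[0,0,-4,0,0,0],[0,0,-3.5,0,0,0],[0,0,-2.5,0,0,0],[0,0,-2,0,0,0],[0,0,-1.2,0,0,0],[0,0,-0.6,0,0,0],[0,0,-0.3,0,0,0]]]'

```text
time: 37.65
position: [0.3854, -0.2581, 0.0214]
ee_rot: [0.766, 0.643, 0.0, 0.0]
ft_force: [-0.6, 0.2, 0.3]
opening: 0.0853
```

Call:
arm_command --moves '[[[0,0,0,0,0,0],[0,0,0,0,0,0],[0,0,0,0,0,0],[0,0,0,0,0,0],[0,0,0,0,0,0],[0,0,0,0,0,0],[0,0,0,0,0,0],[0,0,0,0,0,0]]]' --claw 255

```text
time: 38.65
position: [0.3855, -0.2581, 0.022]
ee_rot: [0.766, 0.643, 0.0, 0.0]
ft_force: [-0.9, 0.2, 13.8]
opening: 0.0451
```

Call:
arm_command --moves '[[[0,0,1,0,0,0],[0,0,2,0,0,0],[0,0,3.5,0,0,0],[0,0,4,0,0,1],[2.5,-0.2,1,0,0,2],[4,-0.3,0,0,0,2],[4,-0.3,0,0,0,0],[3.5,-0.2,0,0,0,0]]]'

```text
time: 39.65
position: [0.5266, -0.2679, 0.137]
ee_rot: [0.737, 0.676, 0.0, 0.0]
ft_force: [-1.0, -0.6, -2.2]
opening: 0.0442
```

Call:
arm_command --moves '[[[2.5,-0.2,0,0,0,0],[1.5,-0.1,0,0,0,0],[0,0,-2,0,0,0],[0,0,-3,0,0,0],[0,0,-2.2,0,0,0],[0,0,-1.5,0,0,0],[0,0,-0.8,0,0,0],[0,0,-0.5,0,0,0]]]'

```text
time: 40.65
position: [0.5654, -0.2711, 0.0364]
ee_rot: [0.737, 0.675, 0.0, 0.0]
ft_force: [0.0, 0.3, -1.2]
opening: 0.0448
```

Run:
```python
from meas import *
cv2.imwrite('pics/w11.png',camera('wrist')[:,:,::-1])
o=get_obs();print(o['time'],o['position'].round(4),o['opening'],o['ft_force'])
```

```text
40.7 [ 0.5652 -0.271   0.0359] 0.04498753715997353 [-0.61793333  1.0071034  -2.43675352]
```

View pics/w11.png

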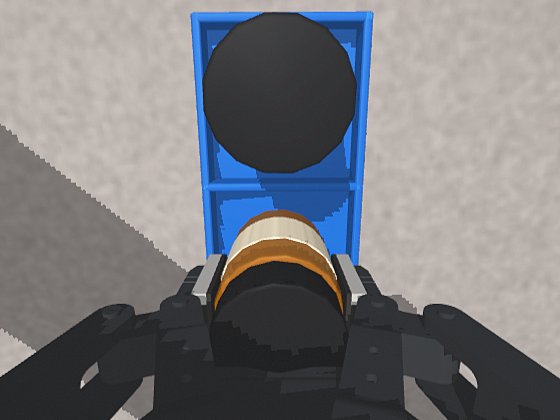

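Well aligned with the free bay (middle wall at row 187). Floor contact is expected at TCP z≈0.026.

Call:
arm_command --moves '[[[0,0,-0.3,0,0,0],[0,0,-0.3,0,0,0],[0,0,-0.2,0,0,0],[0,0,-0.1,0,0,0],[0,0,-0.1,0,0,0],[0,0,0,0,0,0],[0,0,0,0,0,0],[0,0,0,0,0,0]]]'

```text
time: 41.7
position: [0.5653, -0.271, 0.0263]
ee_rot: [0.737, 0.676, -0.0, 0.0]
ft_force: [0.4, 0.7, -2.0]
opening: 0.0449
```

Call:
arm_command --moves '[[[0,0,-0.1,0,0,0],[0,0,0,0,0,0],[0,0,0,0,0,0],[0,0,0,0,0,0],[0,0,0,0,0,0],[0,0,0,0,0,0],[0,0,0,0,0,0],[0,0,0,0,0,0]]]'

```text
time: 42.7
position: [0.5654, -0.271, 0.026]
ee_rot: [0.737, 0.675, 0.0, 0.0]
ft_force: [-3.2, 2.5, 10.9]
opening: 0.0445
```

Call:
arm_command --moves '[[[0,0,0,0,0,0],[0,0,0,0,0,0],[0,0,0,0,0,0],[0,0,0,0,0,0],[0,0,0,0,0,0],[0,0,0,0,0,0],[0,0,0.5,0,0,0],[0,0,1,0,0,0]]]' --claw 0

```text
time: 43.7
position: [0.5652, -0.2709, 0.0406]
ee_rot: [0.737, 0.675, -0.0, -0.0]
ft_force: [0.1, -0.0, 0.2]
opening: 0.0854
```

Call:
arm_command --moves '[[[0,0,3,0,0,0],[0,0,5,0,0,0],[0,0,5,0,0,0],[0,0,4,0,0,0],[-5,0,0,0,0,0],[-5,0,0,0,0,0],[-5,0,0,0,0,0],[-2,0,0,0,0,0]]]'

```text
time: 44.7
position: [0.3931, -0.2706, 0.2111]
ee_rot: [0.738, 0.675, -0.0, 0.0]
ft_force: [-0.4, -0.4, 1.1]
opening: 0.0852
```

Run:
```python
from meas import *
o=get_obs();print(o['time'],o['position'].round(4),o['opening'])
T=camera('top');S=camera('side');ct,cs=camera_model('top'),camera_model('side')
cv2.imwrite('pics/t12.png',cv2.resize(T[70:240,140:450],(800,439),interpolation=3)[:,:,::-1])
cv2.imwrite('pics/s12.png',cv2.resize(S[90:300,140:390],(714,600),interpolation=3)[:,:,::-1])
T=T.astype(int);S=S.astype(int)
g=lambda I:(I[...,1]-I[...,0]>15)&(I[...,1]>I[...,2])
k=lambda I:I.max(2)<42
d=lambda I:(I[...,0]-I[...,2]>60)&(I[...,0]-I[...,1]>15)
def P(x): return tuple(proj(ct,x)),tuple(proj(cs,x))
yb=np.array([.0815,.9967]);yy=np.array([.1705,.985])/np.hypot(.1705,.985)
for nm,f,x,c,ya,by in [("jar+",k,(.572,-.199,.071),(.569,-.2346),yb,.036),("jar-",k,(.566,-.2705,.071),(.569,-.2346),yb,-.036),
 ("tin+",g,(.6365,.058,.044),(.6295,.0175),yy,.041),("tin-",g,(.6225,-.023,.044),(.6295,.0175),yy,-.041),("weight",d,(.598,.248,.035),(.598,.248),np.array([.115,.993]),0)]:
    a,b=P(x);_,ca,_=blob(f(T),a);_,cb,_=blob(f(S),b);p,e=tri(ray(ct,*ca),ray(cs,*cb))
    r=p[:2]-c;print(nm,p.round(4),'miss',round(e,4),'dx,dy from bay mm',(1e3*np.array([r@[ya[1],-ya[0]],r@ya-by])).round(1))
```

```text
44.7 [ 0.3931 -0.2706  0.2111] 0.08515132890223938
jar+ [ 0.5634 -0.1951  0.0903] miss 0.0126 dx,dy from bay mm [-8.8  2.9]
jar- [ 0.5724 -0.276   0.0476] miss 0.0119 dx,dy from bay mm [ 6.8 -5. ]
tin+ [0.6331 0.06   0.0444] miss 0.0006 dx,dy from bay mm [-3.7  1.5]
tin- [ 0.6208 -0.0228  0.0446] miss 0.0006 dx,dy from bay mm [-1.7 -0.2]
weight [0.5955 0.2543 0.037 ] miss 0.0027 dx,dy from bay mm [-3.2  6. ]
```

View pics/t12.png

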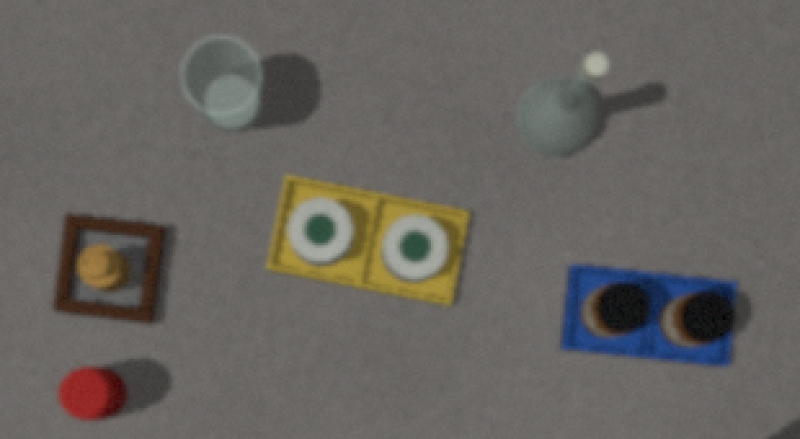

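View pics/s12.png

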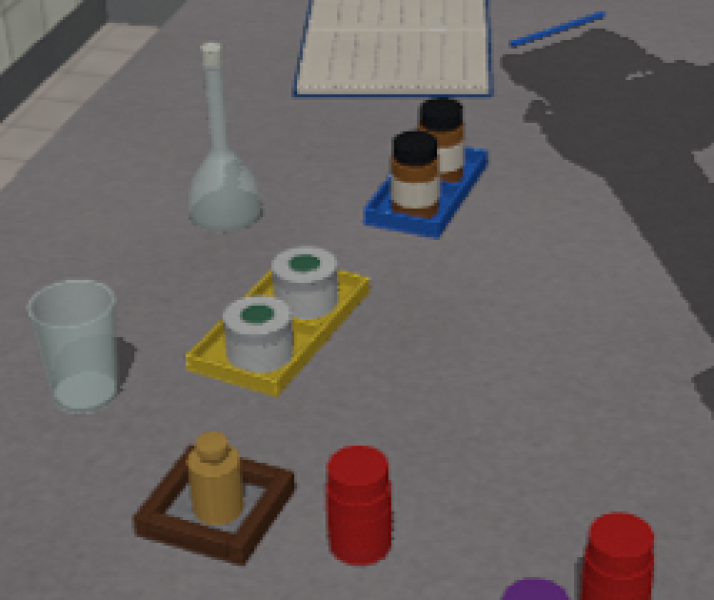

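Everything is in place and upright, with flask and beaker where they were. The jar numbers disagree (miss 12 mm) because the two caps merge in the colour mask, so I'm remeasuring those and the weight's knob.

Run:
```python
from meas import *
T=camera('top');ct=camera_model('top')
G=cv2.resize(T,None,fx=4,fy=4,interpolation=cv2.INTER_CUBIC).max(2)
yb=np.array([.0815,.9967])
for nm,x,c,ya,by,rad in [("jar+",(.572,-.199,.079),(.569,-.2346),yb,.036,.0215),("jar-",(.566,-.2705,.079),(.569,-.2346),yb,-.036,.0215)]:
    # best position of dark disc of cap size
    u=proj(ct,x);r=437.1*rad/(1.02-.079)*4
    m=(G<45).astype(np.float32);k=np.zeros((61,61),np.float32)-0.5;cv2.circle(k,(30,30),int(round(r)),1,-1)
    R=cv2.filter2D(m,-1,k);U=(u*4+1.5).astype(int);w=R[U[1]-24:U[1]+25,U[0]-24:U[0]+25]
    j=np.array(np.unravel_index(w.argmax(),w.shape));q=((U+j[::-1]-24)-1.5)/4
    p=onz(ct,*q,.079);rr=p[:2]-c;print(nm,q,p.round(4),(1e3*np.array([rr@[ya[1],-ya[0]],rr@ya-by])).round(1))
for n in("flask","beaker","jar_a","weight"):
  for c in("top","side"):
    for s in spot_point(n,c)[:5]: print(n,c,s['at'],round(s['conf'],2),onz(camera_model(c),s['at'][1],s['at'][0],0 if n[0] in'fb' else .004).round(3))
J=cv2.resize(T[150:210,155:215],(600,600),interpolation=3);cv2.imwrite('pics/t13.png',J[:,:,::-1])
```

```text
jar+ [381.375 188.625] [ 0.5701 -0.1966  0.079 ] [-2.  2.]
jar- [413.625 192.125] [ 0.5644 -0.2665  0.079 ] [-2.   3.8]
flask top [118.6, 355.7] 0.74 [ 0.74  -0.153  0.   ]
flask side [166.1, 219.0] 0.78 [ 0.742 -0.143  0.   ]
beaker top [107.9, 225.7] 0.85 [0.757 0.154 0.   ]
beaker side [223.7, 170.2] 0.77 [0.758 0.13  0.   ]
jar_a top [280.8, 138.1] 0.97 [0.348 0.343 0.004]
jar_a top [222.0, 182.0] 0.86 [0.486 0.247 0.004]
jar_a top [193.6, 405.0] 0.81 [ 0.566 -0.271  0.004]
jar_a top [194.7, 373.9] 0.69 [ 0.562 -0.198  0.004]
jar_a top [303.8, 168.9] 0.6 [0.297 0.271 0.004]
jar_a side [283.6, 265.2] 0.97 [0.483 0.267 0.004]
jar_a side [329.6, 326.6] 0.92 [0.34  0.352 0.004]
jar_a side [305.6, 354.1] 0.77 [0.302 0.279 0.004]
jar_a side [161.6, 282.5] 0.76 [ 0.579 -0.204  0.004]
jar_a side [153.9, 297.8] 0.72 [ 0.548 -0.255  0.004]
weight top [174.7, 182.4] 0.73 [0.596 0.249 0.004]
weight top [192.1, 385.4] 0.35 [ 0.568 -0.225  0.004]
weight top [170.7, 183.4] 0.25 [0.606 0.247 0.004]
weight top [165.8, 301.6] 0.15 [ 0.625 -0.028  0.004]
weight side [264.4, 213.3] 0.73 [0.606 0.241 0.004]
```

View pics/t13.png

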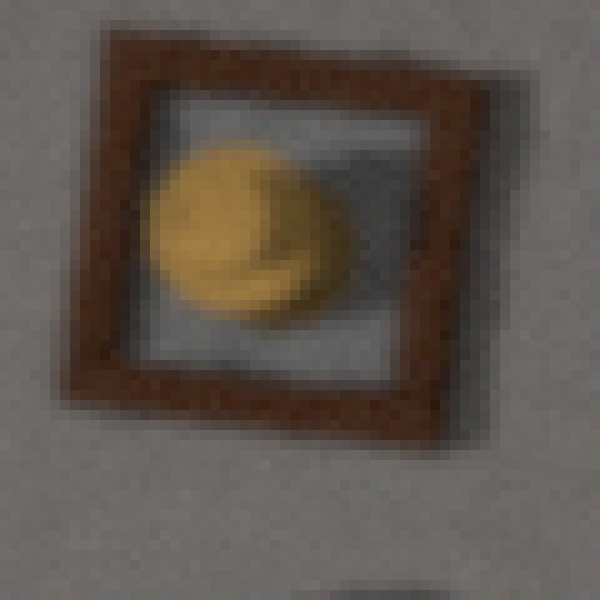

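All jars are within 4 mm of their bay centres. The weight's base is centred in the box, and its apparent offset was perspective plus shading in the mask. Handing in.

Run:
```python
from station import *
print(get_obs()['time'],finish_job())
```

```text
the job is handed in; nothing more can be done
45.25 None
```

I put both amber jars in the blue tray, both tins in the yellow tray (one to each bay) and the brass weight in its wooden box. I lowered each to floor contact before letting go, and handed the job in at 45 s. No verdict came back. I left the red and purple look-alikes alone.

**Last checks:**
- **Placement:** the jars are within about 4 mm of their bay centres and the tins also within about 4 mm. The weight's base looks centred in the box. All five look upright.
- **Gripper:** it was open and clear of everything.
- **Flask and beaker:** the two pictures look unchanged, and the network's positions moved by no more than about 10 mm, roughly how far its readings differ between the two cameras.

**Two checks disagreed:**
- **Jars:** the first two-view measurement missed by 12 mm because the two caps merged in the colour mask. Remeasuring each cap as a disc, from the top view with the cap height taken from the text, agreed with where I released them.
- **Weight:** its mask gave 6 mm off centre. I put this down to perspective and shading: an enlarged crop showed the base centred, and the network's readings were within about 11 mm of centre.

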